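# Press a cemented soling panel in the turn-over frame

## Task

The rubber has just been cemented onto the soling panel held in the turn-over frame, which was left locked with the panel tipped past upright and the rubber side underneath. Slacken the frame's lock knob, turn the panel about its long axis until it lies level against its stop with the rubber side up, and tighten the knob again to lock it while the panel is still bare; then press the joint: lift the lid of the weight box right back until it rests on its stop and leave it open, and lay every press bar from the box flat on the panel, none on top of another. Do not knock over the cement jar.

Things in the scene. Friction and masses are not known exactly. Their poses are not given: they have to be found in the camera images.
- frame: Turn-over frame, bolted down on the left or the right: base plate 150 x 410 x 14 mm, aluminium uprights (46 x 30 mm, 130 mm high) at own y = +185 and -185 mm. Origin: underside, middle; own x away from the robot, z up. The panel's turning axis runs along own y, 105 mm above the origin.
- panel (a joint): Panel's angle, rad: 0 = level, rubber up (a fixed stop there), pi/2 = upright, 2.6 = end. Starts at 1.95 to 2.3, tipped past upright away from the robot; as the angle falls the upper edge swings over towards the robot and down. Balanced: with the knob slack it turns with light friction (0.07 N m) and stays where left; with the knob tight it is clamped (holds 2 N m).
- panel_face (a point): Middle of the panel's red-brown rubber face (fibreboard on the other). Own z: outward normal; own y: turning axis, the long axis, 4 mm below this point. Panel 108 mm (x) x 250 mm (y) x 8 mm. Carrier round it: steel tubes, 16 mm diameter, 274 mm long, centred at x = +-62 mm, and 12 mm wide end bars at y = +-131 mm, all standing 4 mm proud of either face.
- panel_edge (a point): Middle of the steel tube (16 mm diameter) along one long edge of the panel, on the tube's centre line, 62 mm from the turning axis. This edge is uppermost at the start and must finish as the edge nearer the robot. It can be pinched from above; the panel joins it on the side of the turning axis.
- knob (a joint): Lock knob's turn, rad: 0 = slack, 1.4 = tight (end of travel), clockwise seen from above to tighten. It bites from about 1.05 and is properly tight from 1.25; starts at 1.3 to 1.4. Stiff: about 0.2 N m, up to 0.4 near the tight end; when let go at the end it may spring back by 0.03.
- knob_grip (a point): Grip point of the lock knob, on its vertical axis, 12 mm below the top of its black grip bar; on top of the upright at the frame's +y end, 160 mm above the bench. The bar is 52 mm long, 14 mm wide, 28 mm high, along own x; at knob value 0 it lies along the frame's x. A disc 38 mm in diameter lies 16 mm below this point.
- box: Wooden weight box, fixed, on the side where the frame is not: 160 (x) x 292 (y) x 62 mm high, walls and floor 8 mm. Origin: underside, middle; own x away from the robot. In its floor four slots 36 mm wide run along x at y = -87, -29, 29, 87 mm, between ribs 6 mm high that keep the bars apart.
- lid (a joint): Angle of the box's lid, rad: 0 = shut, 1.9 = fully open on its stop. Hinged at the box's far upper edge, opens upward and away from the robot. Let go below about 1.5 it falls shut; beyond about 1.65 it falls open onto its stop.
- lid_handle (a point): Middle of the lid's bar handle: round steel rod 11 mm in diameter, 110 mm long, parallel to the hinge, 35 mm off the lid's upper face and 14 mm in from its free edge. Lid 160 x 292 x 8 mm, 0.32 kg.
- lid_hinge (a point): Middle of the lid's hinge axis, which is along the box's y. With the lid shut the handle rod's centre is 146 mm in front of it (towards the robot) and 43 mm above it: 152 mm from the axis.
- weight1: Press bar: square steel bar, brown leather sleeve round its middle, 92 x 28 x 28 mm, about 0.5 kg. Origin: its centre; long axis: own x. Starts in one of the box's slots, lying along the box's x, its centre 22 mm above the bench. 2 to 4 such bars are there, all alike; the others are absent.
- weight2: Press bar, like weight1.
- weight3: Press bar, like weight1.
- weight4: Press bar, like weight1.
- glue_jar: Amber glass cement jar with a green screw cap, 68 mm in diameter, 70 mm high, standing between and behind the frame and the box. Origin: middle of its underside, z up. Must not be knocked over.

How it is judged:
By the outcome, as a careful person would: the job done as asked, in the order asked, and still so for the second after the job is handed in, with the robot touching nothing.
Of weight1, weight2, weight3, weight4 only 2 to 4 are there at a start; the rules pass over those that are not, and their reading is None.
At some moment in a run one of weight1, weight2, weight3, weight4 may be knocked a few centimetres aside while the robot is not near it.
Once in a run the grip may slacken for a moment while it holds something.
It also fails if it takes over 210 s, if anything falls off the work surface, if the arm or the gripper's body presses on something with over 40 N, if the wrist force passes 120 N, or if a joint passes its speed limit or range.

## Robot

A 7-joint arm with a two-finger parallel gripper is mounted at the origin on the work surface. World frame = base frame: x ahead of the robot, y to its left, z up, the work surface at z = 0. Lengths are in mm, angles in rad, forces in N, time in s.
With the tool pointing down it reaches from about 350 to 900 mm from the base axis. Payload 8.1 kg.
Tool frame: the origin (TCP) lies midway between the tips of the shut fingers; the grasp point (between the pads) lies 19 mm behind it (r.grip_depth is the distance from the TCP to the grasp point, in mm); z points along the fingers, y is the line along which they close (so a half turn about z gives the same grasp; the last joint's range is limited). The gripper opens to 85 mm and grips with 20 to 120 N. Pads are 22 mm wide; open, the fingers measure 114 mm over their backs; the gripper's body (76 mm by 85 mm) begins 54 mm behind the grasp point. The pads swing forward as they close: fully open they stand 13 mm farther back than shut.
Start: joints at [1.069, 0.434, 0.025, 1.573, -0.012, 1.134, -0.075], TCP at [242.674, -575.979, 207.923] pointing down, gripper open.
Joint ranges: [-2.62, 2.62], [-0.44, 2.09], [-1.27, 1.32], [0.08, 2.57], [-1.32, 4.46], [0.12, 2], [-2.74, 2.74]. Speed limits (rad/s): [2.22, 2.22, 3.01, 3.01, 3.14, 3.14, 3.14].

## Interface

Orientations are given as a rotation vector (axis times angle).
In Python, from station import r gives the robot as it stands.
- The arm moves only by the tool jog_arm, called by a JSON object that holds its "method" and its "body". Schema: {"type":"object","properties":{"ticks":{"type":"array","items":{"type":"array","items":{"type":"number"},"minItems":5,"maxItems":5},"minItems":1,"maxItems":10},"force":{"type":"number"},"only":{"type":"string"},"quiet":{"type":"boolean"},"lines":{"type":"string"}},"required":["ticks"],"additionalProperties":false}. ticks is a list of rows, 1 to 10 of them, each of 5 numbers: the finger opening in mm, then dx, dy, dz in cm, then a turn about the tool's z in units of 0.1 rad; each row is the pose to reach, as a shift and turn from the pose commanded when the call began, along the tool's axes at that moment; what a row does not reach only later rows make up. A row lasts 1/10 s, in which the tool goes at most 50 mm and 0.15 rad, less where a joint would pass 70% of its speed; a pose out of reach is approached as far as the arm can. The fingers move at their own pace and stop on an object; force is the grip in N (left out, the last holds). Time passes only in rows, so rows that do not move let the fingers close. The tool returns the time, the measured TCP pose, the force, the opening and the grip force at its end. only (a regular expression) keeps the lines of the reply that match it, lines (a string "A,B") keeps lines A to B, and quiet returns only ok. Input that does not fit is refused with a message, and nothing moves.
- r.read_state(): the state, without advancing time (a new reading comes with each control period).
- r.grab_frame(name): name is "scene" or "top" or "wrist"; returns the picture (480x640x3 uint8, red, green, blue); there is no depth.
- r.camera_params(name): a dict with "fovy" (degrees; the focal length in pixels is half the picture's height over the tangent of half this angle, whatever the lens; pixels are square), "cx", "cy" (the principal point, pixels), "k1" (the pictures are not rectified: a ray, as slopes to the right and down, at radius r is drawn at 1 + k1 r^2 times it, then the intrinsics apply), "extrinsics" (4x4, takes a point from world to camera coordinates). Camera axes: x right, y down, z forward; pixel columns grow to the right and rows downward; lengths in mm; the calibration is good to about 2 mm. A picture is of the moment at which its call begins: read the wrist's pose just before it. camera_params takes no time and is no camera call; for the wrist camera it gives the pose at the moment of the call.
- r.close_job(): hands the job in; it is judged then, once.
The state is a dict: "time_s": time; "joints": joint angles; "joint_velocities": joint speeds; "tau": joint torques, N m; "eef_pos": TCP position; "ee_rot": TCP orientation; "ft_force": force on the tool from outside, world axes, zero at the start; "wrist_torque": the same for the moment, N m; "grip_width": finger opening in mm; "grasp_force": force on a finger pad.
Only numpy, scipy, OpenCV 4.12 (cv2) and the standard library are available. Lean on these libraries where they do the work, as an engineer would, in place of code of your own. Each camera call takes 0.05 s, during which the arm holds its last target. There are 200 camera calls.

## Working session

There is one attempt and no reset: what is moved stays moved. The work goes in short steps, Python scripts to look and compute and a tool call to move; the robot and the scene stay as the last step left them, time stands still between calls to the robot, and variables do not carry over. Pictures are saved under pics/ and viewed, at most 14 in all, crops included, and the job is handed in when it is done.

```bash
ls; mkdir -p pics
```

Run:
```python
from station import r
import cv2,numpy as np
s=r.read_state();print(s)
for n in("scene","top","wrist"):
    p=r.camera_params(n);print(n,p['fovy'],p['cx'],p['cy'],p['k1'],np.round(p['extrinsics'],3).tolist())
for n in("scene","top"):
    cv2.imwrite(f"pics/{n}0.png",r.grab_frame(n)[:,:,::-1])
```

```text
pics
station.py
{'time_s': 0.0, 'joints': array([ 1.06940809,  0.43523199,  0.02500135,  1.57410134, -0.01161094,
        1.1340007 , -0.07510713]), 'joint_velocities': array([ 0.0010261 , -0.00014624,  0.00039499, -0.00103905,  0.00089868,
       -0.00084504,  0.00040747]), 'tau': array([ 5.48598127e-04, -6.70478725e+01,  1.02493510e+00, -3.16222572e+01,
        1.55130343e-02,  1.23548965e-02, -2.09455919e-05]), 'eef_pos': array([ 242.4090878 , -575.48318373,  207.11909268]), 'ee_rot': array([-3.07788241e+00, -6.21804461e-01,  7.20252147e-04]), 'ft_force': array([ 0.47689199, -0.08978983,  0.58135424]), 'wrist_torque': array([-0.03098081, -0.02978501, -0.02349149]), 'grasp_force': 0.0, 'grip_width': 85.7237091529991}
scene 43.21257168044137 320.96897472362883 247.52471731084282 -0.1615800071601752 [[0.048, 0.999, 0.015, -71.14], [0.838, -0.032, -0.545, -443.303], [-0.543, 0.039, -0.839, 1806.345], [0.0, 0.0, 0.0, 1.0]]
top 55.897924209978854 317.1681931474471 231.89425543891946 -0.09854454230019959 [[0.007, -0.999, 0.032, 30.411], [-0.994, -0.011, -0.109, 571.041], [0.109, -0.031, -0.994, 862.586], [0.0, 0.0, 0.0, 1.0]]
wrist 64.62497551932674 321.9476357529519 239.6530997226909 0.02469365668171505 [[0.388, -0.922, -0.001, -623.293], [-0.888, -0.374, 0.266, -34.896], [-0.245, -0.102, -0.964, 378.914], [0.0, 0.0, 0.0, 1.0]]
```
View pics/scene0.png

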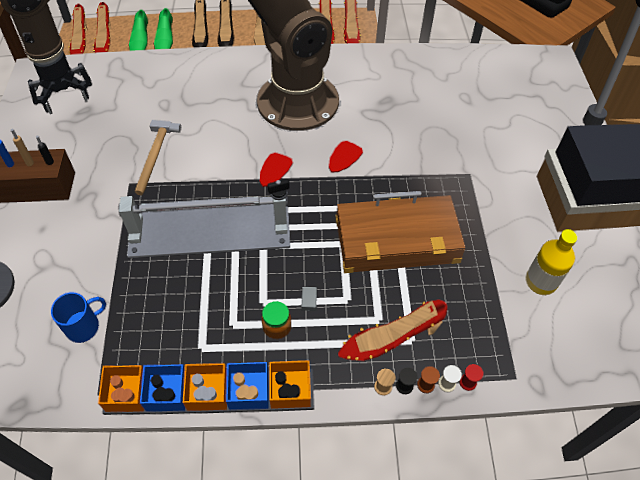

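View pics/top0.png

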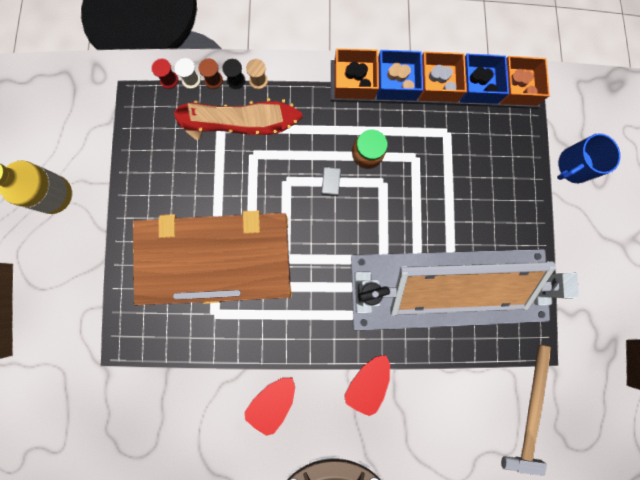

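The scene camera looks back at the robot. The frame is on the robot's right (y<0), with its knob at top (373,292). The box is on the left with its handle at top (207,294), and the jar is at top (371,147).

Create h.py:
```python
from station import r
import cv2,numpy as np
from scipy.spatial.transform import Rotation as R
def cam(n):
    p=r.camera_params(n);f=240/np.tan(np.radians(p['fovy']/2))
    return np.array([[f,0,p['cx']],[0,f,p['cy']],[0,0,1]]),np.array([p['k1'],0,0,0,0.]),np.array(p['extrinsics'])
def ray(c,uv):
    K,d,E=c;q=cv2.undistortPoints(np.array([[uv]],float),K,d)[0,0]
    v=E[:3,:3].T@np.array([q[0],q[1],1]);return -E[:3,:3].T@E[:3,3],v/np.linalg.norm(v)
def onz(c,uv,z):
    o,v=ray(c,uv);return o+v*(z-o[2])/v[2]
def tri(obs):
    A=np.zeros((3,3));b=np.zeros(3);L=[]
    for c,uv in obs:
        o,v=ray(c,uv);P=np.eye(3)-np.outer(v,v);A+=P;b+=P@o;L.append((o,v))
    x=np.linalg.solve(A,b);return x,[round(float(np.linalg.norm(np.cross(x-o,v))),1) for o,v in L]
def proj(c,X):
    K,d,E=c;return cv2.projectPoints(np.array(X,float).reshape(-1,3),cv2.Rodrigues(E[:3,:3])[0],E[:3,3],K,d)[0][:,0]
def save(n,f,box=None,s=1):
    c=cam(n);im=r.grab_frame(n)
    np.savez(f"pics/{f}.npz",K=c[0],d=c[1],E=c[2],im=im)
    if box: im=im[box[1]:box[3],box[0]:box[2]]
    cv2.imwrite(f"pics/{f}.png",cv2.resize(im,None,fx=s,fy=s,interpolation=cv2.INTER_CUBIC)[:,:,::-1])
def load(f):
    z=np.load(f"pics/{f}.npz");return z['K'],z['d'],z['E']
def togo(p,axis=None):
    """tool-axes shift from now to TCP target p; axis= world direction the closing line shall have -> turn"""
    s=r.read_state();T=R.from_rotvec(s['ee_rot']).as_matrix();print('d',np.round(T.T@(np.array(p)-s['eef_pos']),1),end=' ')
    if axis is not None:
        a=T.T@np.array(axis,float);t=np.arctan2(a[1],a[0])-np.pi/2;t=(t+np.pi/2)%np.pi-np.pi/2;print('turn',round(t,3),'j7',s['joints'][6].round(2),end='')
    print()
```

Run:
```python
from h import *
t=cam('top');s=cam('scene')
print('frame corners',[onz(t,p,14).round() for p in((352,255),(545,250),(549,322),(355,329))])
print('box top corners',[onz(t,p,66).round() for p in((134,221),(286,213),(290,297),(136,304))])
print('knob',onz(t,(373,292),165),'jar',onz(t,(371,144),70))
print('handle',tri([(t,(207,294)),(s,(398,195))]))
print('knob',tri([(t,(373,292)),(s,(278,187))]))
print('panel far-upper tube mid',tri([(t,(480,265)),(s,(210,203))]))
c=cam('wrist');st=r.read_state();T=R.from_rotvec(st['ee_rot']).as_matrix()
E=c[2];print('wrist cam in tool',T.T@(-E[:3,:3].T@E[:3,3]-st['eef_pos']),(E[:3,:3]@T).round(3).tolist())
print(T.round(2).tolist())
```

```text
frame corners [array([527., -35.,  14.]), array([ 540., -442.,   14.]), array([ 391., -446.,   14.]), array([380., -41.,  14.])]
box top corners [array([584., 387.,  66.]), array([602.,  96.,  66.]), array([444.,  87.,  66.]), array([427., 376.,  66.])]
knob [456.4017327  -53.81570225 165.        ] jar [739.65828281 -66.63200861  70.        ]
handle (array([448.897205  , 236.38858854,  99.96325209]), [1.7, 1.7])
knob (array([456.20872458, -55.18401397, 153.80652034]), [0.4, 0.4])
panel far-upper tube mid (array([ 504.9346755 , -222.24402709,  172.34284881]), [12.6, 12.6])
wrist cam in tool [  66.91497306   -1.12238283 -166.9370493 ] [[-0.0, 1.0, -0.001], [-0.964, -0.0, -0.265], [-0.265, 0.001, 0.964]]
[[0.92, 0.39, -0.0], [0.39, -0.92, 0.0], [-0.0, -0.0, -1.0]]
```

The rows are not in the units I measure in: shifts go in cm and turns go in units of 0.1 rad. I convert before sending: -240 mm is -24, 240 mm is 24, -1 rad is -10.

{"method": "jog_arm", "body": {"ticks": [[85,0,0,-5,0],[85,0,0,-10,0],[85,4,-4,-12,-1.5],[85,7,-7,-12,-3],[85,10,-10,-12,-4.5],[85,13,-13,-12,-6],[85,16,-16,-12,-7.5],[85,19,-19,-12,-9],[85,22,-22,-12,-10],[85,24,-24,-12,-10]]}}

```text
time_s: 1.1
eef_pos: [371.4, -258.5, 327.9]
ee_rot: [-2.397, -2.03, -0.0]
ft_force: [-0.9, -0.7, -0.4]
grip_width: 85.0
grasp_force: 0.0
```

```bash
python3 -c "
from h import *
print(r.read_state()['joints'].round(2));save('wrist','w1')
togo((456,-90,300),(np.cos(.25),np.sin(.25),0))"
```

```text
[ 0.78  0.09 -0.32  1.75  0.03  1.31  0.29]
d [175.9  54.8  28.5] turn -0.414 j7 0.29
```

View pics/w1.png

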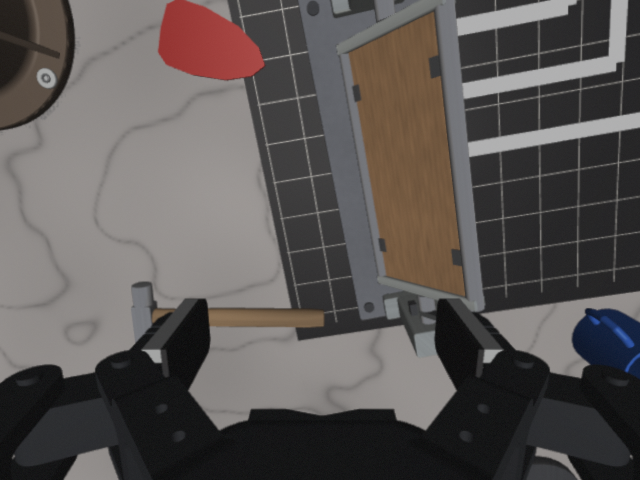

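The wrist view shows the fibreboard side. The upper tube runs (440,5)-(476,305) and the lower tube (345,50)-(385,285). Next I go over the knob.

To row units: 176 mm is 17.6, 135 mm is 13.5, -0.41 rad is -4.1.

{"method": "jog_arm", "body": {"ticks": [[60,4.5,1.4,0.7,-1],[60,9,2.8,1.4,-2],[60,13.5,4.2,2.1,-3],[60,17.6,5.5,2.8,-4.1],[60,17.6,5.5,2.8,-4.1],[60,17.6,5.5,2.8,-4.1]]}}

```text
time_s: 1.75
eef_pos: [454.9, -97.0, 299.4]
ee_rot: [-1.939, -2.47, 0.001]
ft_force: [-0.1, -0.1, -0.0]
grip_width: 60.0
grasp_force: 0.0
```

```bash
python3 -c "
from h import *
print(r.read_state()['joints'].round(2));save('wrist','w2')"
```

```text
[ 0.55  0.15 -0.51  1.76  0.07  1.25  0.26]
```

View pics/w2.png

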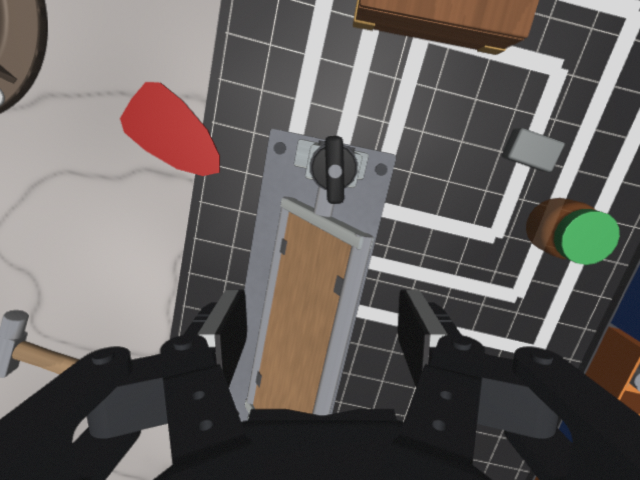

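Run:
```python
from h import *
w=load('w2');t=cam('top');s=cam('scene')
print('knob tri',tri([(w,(335,171)),(t,(373,292)),(s,(278,185))]),onz(w,(335,171),172))
a=onz(w,(334,138),172);b=onz(w,(336,201),172);d=a-b;print(a,b,np.linalg.norm(d),np.arctan2(d[1],d[0]))
print('base corners',[onz(w,p,14).round(1) for p in((270,129),(395,155))])
w1=load('w1')
# upper tube +y end: w2 (372,237), w1 (438,4); -y end w1 (478,306)
print('tube end',tri([(w,(369,238)),(w1,(441,4))]))
print('low tube end',tri([(w,(285,203)),(w1,(343,47))]))
togo((456,-55,260),(d[1],-d[0],0))
```

```text
knob tri (array([455.59553379, -54.79894724, 160.27993687]), [0.8, 0.7, 0.3]) [454.3336293  -54.36940502 172.        ]
[447.60147122 -30.95053583 172.        ] [460.80533712 -76.63874264 172.        ] 47.5579048830445 1.852130555536145
base corners [array([379.1, -38.8,  14. ]), array([526.1, -32.7,  14. ])]
tube end (array([ 497.96709215, -106.42020628,  138.8212017 ]), [2.3, 2.3])
low tube end (array([ 417.09493839, -109.05635062,   62.57246379]), [0.7, 0.7])
d [41.7 11.5 39.6] turn -0.044 j7 0.26
```

To row units: 149.5 mm is 14.95, 42.3 mm is 4.23, -0.04 rad is -0.4.

{"method": "jog_arm", "body": {"ticks": [[50,2.1,0.53,4,-0.4],[50,4.23,1.06,7,-0.4],[50,4.23,1.06,11,-0.4],[50,4.23,1.06,13.5,-0.4],[50,4.23,1.06,14.95,-0.4],[50,4.23,1.06,14.95,-0.4],[0,4.23,1.06,14.95,-0.4],[0,4.23,1.06,14.95,-0.4],[0,4.23,1.06,14.95,-0.4],[0,4.23,1.06,14.95,-0.4]], "force": 60}}

```text
time_s: 2.8
eef_pos: [455.8, -54.2, 151.1]
ee_rot: [1.892, 2.506, 0.001]
ft_force: [-0.4, 0.5, -0.3]
grip_width: -0.0
grasp_force: 0.0
```

```bash
python3 -c "
from h import *
s=r.read_state();print(s['grip_width'],s['grasp_force'],s['eef_pos'])
save('wrist','w3');save('scene','s3',(220,130,350,260),4)
a=cv2.resize(cv2.imread('pics/w3.png'),(520,390));b=cv2.resize(cv2.imread('pics/s3.png'),(280,280));o=np.zeros((390,800,3),np.uint8);o[:,:520]=a;o[:280,520:]=b;cv2.imwrite('pics/c3.png',o)"
```

```text
-0.017246752832457166 0.0 [455.78564258 -54.22824597 151.10379289]
```

View pics/c3.png

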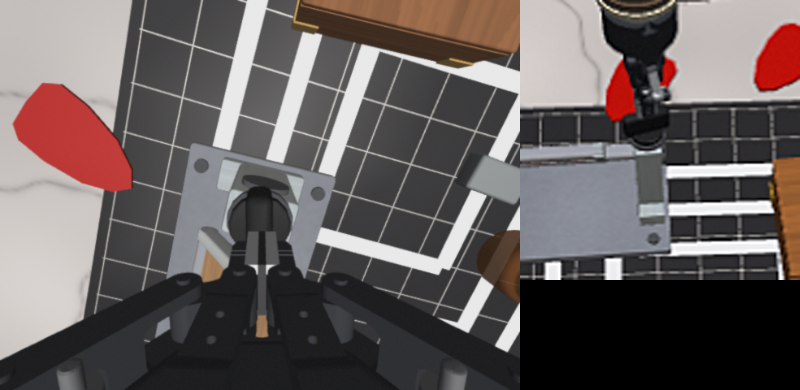

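```bash
python3 -c "
from h import *
a=load('w2');b=load('w3')
print(tri([(a,(334,138)),(b,(320,231))]), tri([(a,(270,129)),(b,(193*1.23,145*1.23))]))
print(tri([(a,(395,155)),(b,(335*1.23,178*1.23))]))
print(proj(b,[[455.8,-54.2,151],[455.8,-54.2,170]]))
save('scene','s3b',(240,160,320,220),8)
"
```

```text
(array([448.15468792, -31.0080948 , 144.17848027]), [0.3, 0.3]) (array([380.02082846, -39.25488739,  12.12584947]), [1.2, 1.2])
(array([526.44083415, -32.7047848 ,  12.51148231]), [0.1, 0.1])
[[322.79922701 284.74820156]
 [322.96819455 301.87208368]]
```

View pics/s3b.png

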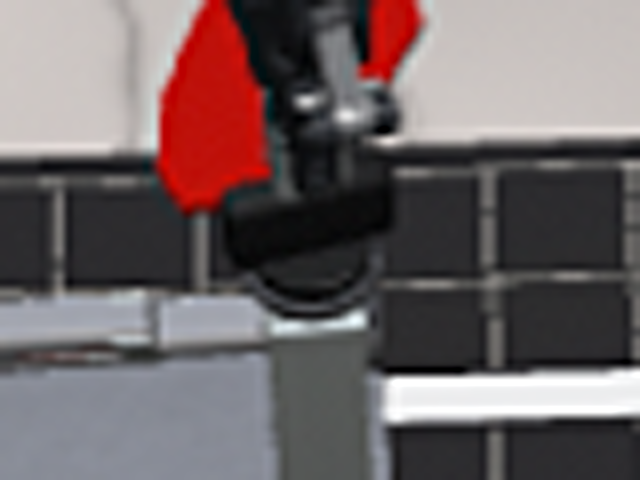

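```bash
python3 -c "
from h import *
a=load('w2');b=load('w3');s=cam('scene')
print(tri([(a,(334,138)),(s,(289,180.6))]),tri([(a,(334,138)),(b,(320,231)),(s,(289,180.6))]))
print(tri([(a,(336,201)),(s,(269,187.7))]))
print(proj(b,[[448,-31,172],[448,-31,146]]),proj(s,[[448,-31,172],[448,-31,146],[455.8,-54.2,151]]))
"
```

```text
(array([447.77161336, -29.6493195 , 165.90275702]), [1.3, 1.3]) (array([446.91724066, -28.58823994, 163.60007481]), [2.5, 2.2, 0.8])
(array([461.89157619, -77.14951065, 159.57672795]), [1.4, 1.4])
[[320.17702641 247.96385595]
 [320.3380075  231.94387228]] [[287.79734692 179.06456303]
 [288.12054194 186.02347303]
 [278.31018641 187.56664437]]
```

```bash
python3 -c "
import cv2
a=cv2.imread('pics/w3.png')[210:420,220:430];cv2.imwrite('pics/c4.png',cv2.resize(a,(600,600),interpolation=cv2.INTER_CUBIC))"
```

```text
(no output)
```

View pics/c4.png

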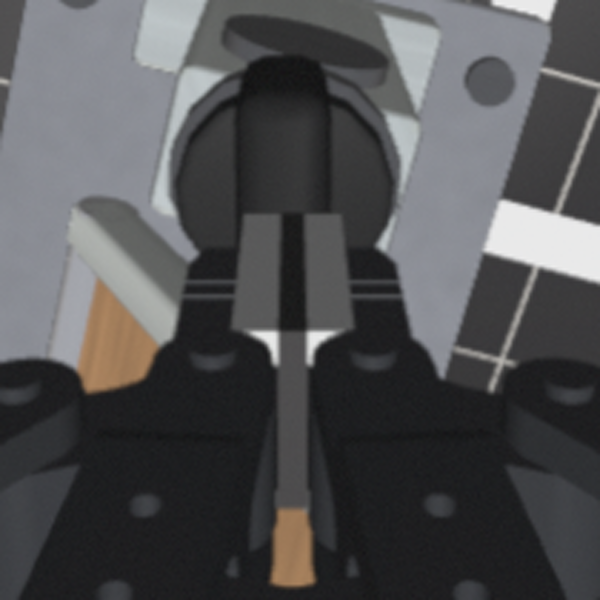

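To row units: 3 mm is 0.3, 6 mm is 0.6.

{"method": "jog_arm", "body": {"ticks": [[45,0,0,0,0],[45,0,0,0,0],[45,0,0,0,0],[45,0,0,0.3,0],[45,0,0,0.6,0],[45,0,0,0.6,0],[45,0,0,0.6,0]], "force": 60}}

```text
time_s: 3.65
eef_pos: [455.2, -54.0, 144.2]
ee_rot: [-1.892, -2.508, 0.0]
ft_force: [0.9, 0.3, 0.6]
grip_width: 45.2
grasp_force: 0.0
```

{"method": "jog_arm", "body": {"ticks": [[0,0,0,0,0],[0,0,0,0,0],[0,0,0,0,0],[0,0,0,0,0],[0,0,0,0,0]], "force": 60}}

```text
time_s: 4.15
eef_pos: [454.6, -54.3, 144.7]
ee_rot: [-1.892, -2.507, 0.002]
ft_force: [-3.5, -1.1, 8.5]
grip_width: 11.6
grasp_force: 58.6
```

```bash
python3 -c "
from h import *
save('wrist','w5',(200,180,440,420),2.5);print(r.read_state()['grip_width'])"
```

```text
11.271941787131508
```

View pics/w5.png

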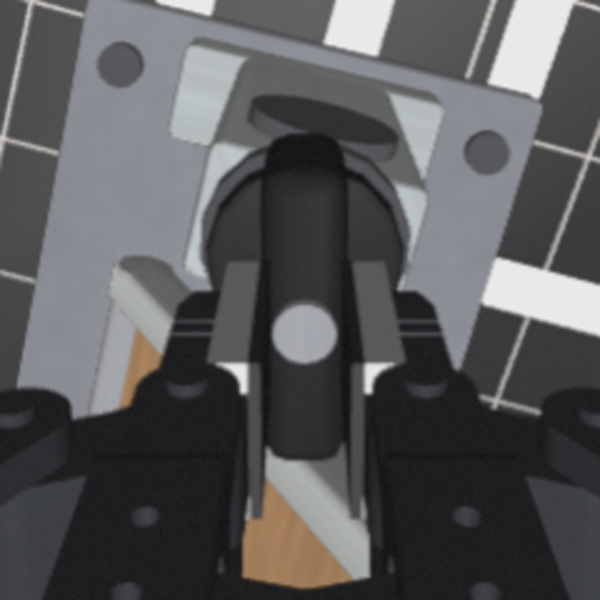

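To row units: 12 mm is 1.2, 8 mm is 0.8.

{"method": "jog_arm", "body": {"ticks": [[40,0,0,0,0],[40,0,0,0,0],[40,0,0,0.4,0],[40,0,0,0.8,0],[40,0,0,1.2,0],[40,0,0,1.2,0],[0,0,0,1.2,0],[0,0,0,1.2,0],[0,0,0,1.2,0],[0,0,0,1.2,0]], "force": 80}}

```text
time_s: 5.2
eef_pos: [454.5, -54.3, 132.7]
ee_rot: [-1.892, -2.507, 0.002]
ft_force: [-4.9, -0.7, 7.1]
grip_width: 12.3
grasp_force: 78.6
```

```bash
python3 -c "
from h import *
save('scene','s5',(240,160,320,220),8);s=r.read_state();print(s['eef_pos'],s['ft_force'])"
```

```text
[454.56337788 -54.24398448 132.75451516] [-4.42682713  0.28224376  8.20931477]
```

View pics/s5.png

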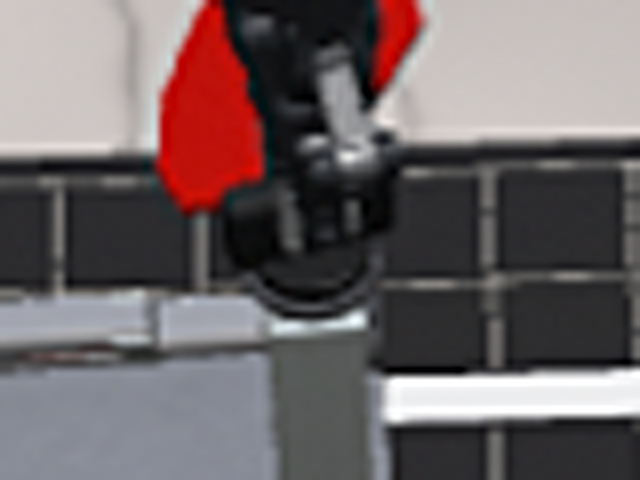

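To row units: -1.26 rad is -12.6.

{"method": "jog_arm", "body": {"ticks": [[0,0,0,0,-1.3],[0,0,0,0,-2.6],[0,0,0,0,-3.9],[0,0,0,0,-5.2],[0,0,0,0,-6.5],[0,0,0,0,-7.8],[0,0,0,0,-9.1],[0,0,0,0,-10.4],[0,0,0,0,-11.6],[0,0,0,0,-12.6]], "force": 100}}

```text
time_s: 6.25
eef_pos: [454.0, -54.8, 132.8]
ee_rot: [-0.046, -3.139, 0.003]
ft_force: [-7.3, -1.9, 11.7]
grip_width: 11.2
grasp_force: 101.8
```

{"method": "jog_arm", "body": {"ticks": [[0,0,0,0,0],[0,0,0,0,0],[0,0,0,0,0]]}}

```text
time_s: 6.55
eef_pos: [454.0, -54.8, 132.8]
ee_rot: [-0.052, -3.139, 0.003]
ft_force: [-8.1, -3.0, 12.4]
grip_width: 11.0
grasp_force: 101.9
```

```bash
python3 -c "
from h import *
s=r.read_state();T=R.from_rotvec(s['ee_rot']).as_matrix();print(T.round(3).tolist(),s['joints'].round(2),s['wrist_torque'])"
```

```text
[[-0.999, 0.033, -0.002], [0.033, 0.999, -0.002], [0.002, -0.002, -1.0]] [ 0.65  0.37 -0.81  2.01  0.34  0.9   1.19] [-0.44972897  1.70416165  0.17828062]
```

{"method": "jog_arm", "body": {"ticks": [[35,0,0,0,0],[35,0,0,0,0],[35,0,0,-3,0],[35,0,0,-7.5,0],[35,0,0,-11,0],[0,-3,-4.3,-11,0],[0,-6,-8.6,-11,0],[0,-9.5,-13.5,-11,0],[0,-12.7,-18.1,-11,0],[0,-12.7,-18.1,-11,0]], "force": 40}}

```text
time_s: 7.55
eef_pos: [577.6, -244.5, 241.3]
ee_rot: [0.06, 3.141, -0.002]
ft_force: [-0.3, -0.6, -0.4]
grip_width: -0.1
grasp_force: 0.0
```

```bash
python3 -c "
from h import *
save('wrist','w6');togo((575,-240,30))"
```

```text
d [  3.5   6.  210.9]
```

View pics/w6.png

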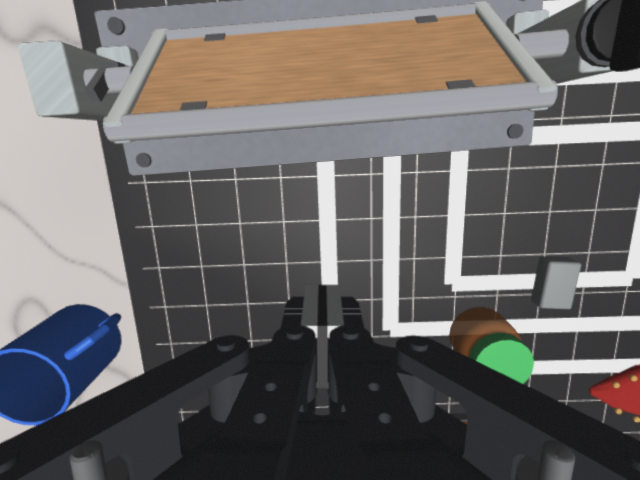

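The panel is still tipped, with its upper tube across (110,130)-(550,95). I touch the bench with shut fingers to calibrate the tip height.

To row units: 205 mm is 20.5, 6 mm is 0.6.

{"method": "jog_arm", "body": {"ticks": [[0,0.3,0.6,4.5,0],[0,0.3,0.6,9,0],[0,0.3,0.6,13.5,0],[0,0.3,0.6,18,0],[0,0.3,0.6,20.5,0],[0,0.3,0.6,21.5,0],[0,0.3,0.6,21.8,0],[0,0.3,0.6,21.8,0]]}}

```text
time_s: 8.4
eef_pos: [574.4, -232.9, 25.4]
ee_rot: [0.051, 3.14, -0.0]
ft_force: [0.5, 0.6, 0.6]
grip_width: -0.1
grasp_force: 0.0
```

{"method": "jog_arm", "body": {"ticks": [[0,0,0,0.3,0],[0,0,0,0.5,0],[0,0,0,0.7,0],[0,0,0,0.7,0]]}}

```text
time_s: 8.8
eef_pos: [573.5, -233.1, 17.5]
ee_rot: [0.052, 3.141, -0.0]
ft_force: [-0.1, -0.2, -0.8]
grip_width: 0.0
grasp_force: 0.0
```

To row units: 6 mm is 0.6, 9 mm is 0.9.

{"method": "jog_arm", "body": {"ticks": [[0,0,0,0.3,0],[0,0,0,0.6,0],[0,0,0,0.9,0],[0,0,0,0.9,0],[0,0,0,0.9,0]]}}

```text
time_s: 9.3
eef_pos: [573.4, -232.9, 8.2]
ee_rot: [-0.052, -3.141, -0.0]
ft_force: [0.6, -0.1, 0.2]
grip_width: -0.1
grasp_force: 0.0
```

{"method": "jog_arm", "body": {"ticks": [[0,0,0,0.2,0],[0,0,0,0.4,0],[0,0,0,0.6,0],[0,0,0,0.6,0],[0,0,0,0.6,0]]}}

```text
time_s: 9.8
eef_pos: [573.5, -233.0, 2.4]
ee_rot: [-0.052, -3.141, 0.0]
ft_force: [-0.3, 0.6, -0.3]
grip_width: -0.0
grasp_force: 0.0
```

{"method": "jog_arm", "body": {"ticks": [[0,0,0,0.2,0],[0,0,0,0.3,0],[0,0,0,0.4,0],[0,0,0,0.4,0]]}}

```text
time_s: 10.2
eef_pos: [573.4, -233.0, -1.8]
ee_rot: [-0.052, -3.141, -0.0]
ft_force: [0.4, -0.9, 0.2]
grip_width: -0.2
grasp_force: 0.0
```

{"method": "jog_arm", "body": {"ticks": [[0,0,0,0.2,0],[0,0,0,0.3,0],[0,0,0,0.4,0],[0,0,0,0.4,0]]}}

```text
time_s: 10.6
eef_pos: [573.4, -233.0, -5.8]
ee_rot: [-0.052, -3.141, -0.0]
ft_force: [0.2, 0.1, 0.6]
grip_width: -0.2
grasp_force: 0.0
```

{"method": "jog_arm", "body": {"ticks": [[0,0,0,0.2,0],[0,0,0,0.4,0],[0,0,0,0.6,0],[0,0,0,0.6,0]]}}

```text
time_s: 11.0
eef_pos: [573.2, -233.0, -12.0]
ee_rot: [-0.052, -3.141, -0.0]
ft_force: [-0.5, -0.8, 0.9]
grip_width: 0.2
grasp_force: 0.0
```

{"method": "jog_arm", "body": {"ticks": [[0,0,0,0.2,0],[0,0,0,0.4,0],[0,0,0,0.6,0],[0,0,0,0.6,0]]}}

```text
time_s: 11.4
eef_pos: [573.3, -233.0, -17.9]
ee_rot: [-0.052, -3.141, -0.0]
ft_force: [0.5, 0.5, 0.9]
grip_width: 0.1
grasp_force: 0.0
```

To row units: 3 mm is 0.3, 2 mm is 0.2.

{"method": "jog_arm", "body": {"ticks": [[0,0,0,0.1,0],[0,0,0,0.2,0],[0,0,0,0.3,0],[0,0,0,0.3,0]]}}

```text
time_s: 11.8
eef_pos: [573.5, -233.0, -20.7]
ee_rot: [-0.052, -3.141, -0.0]
ft_force: [-0.7, -0.1, -0.4]
grip_width: -0.4
grasp_force: 0.0
```

{"method": "jog_arm", "body": {"ticks": [[0,0,0,0.1,0],[0,0,0,0.2,0],[0,0,0,0.3,0],[0,0,0,0.3,0]]}}

```text
time_s: 12.2
eef_pos: [573.5, -233.0, -23.2]
ee_rot: [0.052, 3.141, -0.001]
ft_force: [-1.4, 0.8, 5.4]
grip_width: -0.2
grasp_force: 2.6
```

Contact came at reported z ≈ -22.5, so the real tip is about 22 mm above the reported TCP. I allow for that from here on. Next I push the tube.

The rows are not in the units I measure in: shifts go in cm and turns go in units of 0.1 rad. I convert before sending: -141 mm is -14.1, -100 mm is -10.

{"method": "jog_arm", "body": {"ticks": [[0,0,0,-5,0],[0,0,0,-10,0],[0,0,0,-14.1,0],[0,2.5,0,-14.1,0],[0,3.5,0,-14.1,0],[0,3.5,0,-14.1,0]]}}

```text
time_s: 12.8
eef_pos: [536.5, -232.4, 116.7]
ee_rot: [-0.053, -3.139, 0.001]
ft_force: [-0.2, -0.2, -1.1]
grip_width: -0.3
grasp_force: 0.0
```

{"method": "jog_arm", "body": {"ticks": [[0,0.8,0,0,0],[0,1.6,0,0,0],[0,2.6,0,-0.6,0],[0,3.6,0,-1.2,0],[0,4.8,0,-1.8,0],[0,5.8,0,-2.1,0],[0,7,0,-2,0],[0,8,0,-1.9,0],[0,8,0,-1.9,0]]}}

```text
time_s: 13.7
eef_pos: [456.2, -229.5, 135.9]
ee_rot: [-0.053, -3.139, 0.001]
ft_force: [-0.1, 0.3, 0.1]
grip_width: 0.1
grasp_force: 0.0
```

{"method": "jog_arm", "body": {"ticks": [[0,0.8,0,0.5,0],[0,1.4,0,0.9,0],[0,2.1,0,1.5,0],[0,2.7,0,2.2,0],[0,2.7,0,2.2,0]]}}

```text
time_s: 14.2
eef_pos: [429.3, -228.1, 113.0]
ee_rot: [-0.052, -3.138, -0.001]
ft_force: [-0.1, -0.1, -0.2]
grip_width: 0.2
grasp_force: 0.0
```

```bash
python3 -c "
from h import *
print(r.read_state()['eef_pos']);save('scene','s6',(100,160,340,280),3.3)"
```

```text
[ 429.34128015 -228.14704097  113.00528176]
```

{"method": "jog_arm", "body": {"ticks": [[0,0,0,-3.5,0],[0,0,0,-4.5,0],[0,2.5,0,-4.5,0],[0,2.5,0,-4.5,0]]}}

```text
time_s: 14.65
eef_pos: [404.1, -227.5, 159.2]
ee_rot: [-0.053, -3.139, 0.001]
ft_force: [-0.4, -0.5, 0.3]
grip_width: -0.2
grasp_force: 0.0
```

View pics/s6.png

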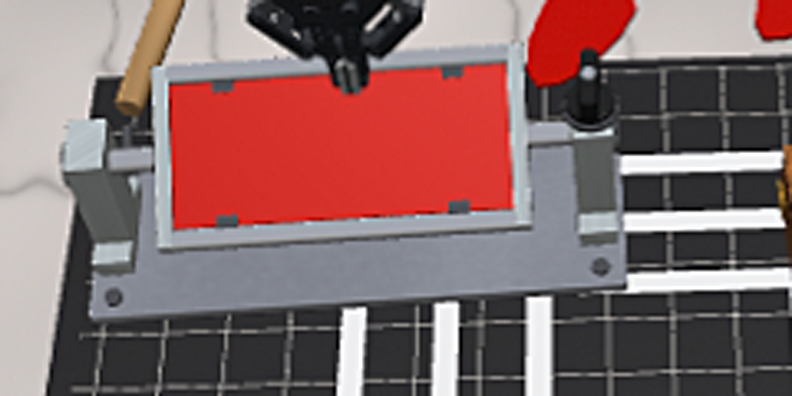

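The rubber side is showing, the panel is at about 0.6 rad, and the knob bar lies along x. Next I press the near tube down.

{"method": "jog_arm", "body": {"ticks": [[0,0,0,1.5,0],[0,0,0,3,0],[0,0,0,4,0],[0,0,0,4.8,0],[0,0,0,5.5,0],[0,0,0,6,0],[0,0,0,6.4,0],[0,0,0,6.7,0],[0,0,0,6.7,0]]}}

```text
time_s: 15.55
eef_pos: [406.6, -227.5, 92.2]
ee_rot: [-0.052, -3.141, -0.0]
ft_force: [0.6, -0.4, -0.3]
grip_width: 0.2
grasp_force: 0.0
```

{"method": "jog_arm", "body": {"ticks": [[0,0,0,0.2,0],[0,0,0,0.4,0],[0,0,0,0.4,0]]}}

```text
time_s: 15.85
eef_pos: [407.1, -227.7, 89.3]
ee_rot: [0.052, 3.14, -0.002]
ft_force: [-3.3, 1.1, 13.6]
grip_width: 0.1
grasp_force: 6.4
```

To row units: 174 mm is 17.4, -90 mm is -9.

{"method": "jog_arm", "body": {"ticks": [[0,0,0,-4.5,0],[0,0,0,-9,0],[40,-1.2,4.8,-10.5,0],[40,-2.4,9.6,-10.5,0],[40,-3.6,14.4,-10.5,0],[40,-4.1,17.4,-10.5,0],[40,-4.1,17.4,-10.5,0],[40,-4.1,17.4,-10.5,0]]}}

```text
time_s: 16.65
eef_pos: [453.4, -54.6, 193.4]
ee_rot: [0.049, 3.141, -0.001]
ft_force: [-0.7, 0.3, -0.3]
grip_width: 40.0
grasp_force: 0.0
```

```bash
python3 -c "
from h import *
togo((454.3,-54.6,126),(.033,.999,0))"
```

```text
d [-0.9  0.  67.4] turn 0.002 j7 1.26
```

To row units: 67 mm is 6.7, 55 mm is 5.5.

{"method": "jog_arm", "body": {"ticks": [[40,-0.1,0,3.5,0],[40,-0.1,0,5.5,0],[40,-0.1,0,6.7,0],[40,-0.1,0,6.7,0],[0,-0.1,0,6.7,0],[0,-0.1,0,6.7,0],[0,-0.1,0,6.7,0]], "force": 100}}

```text
time_s: 17.35
eef_pos: [455.1, -55.0, 127.7]
ee_rot: [0.052, 3.139, -0.001]
ft_force: [-1.4, 0.1, 5.9]
grip_width: 12.0
grasp_force: 97.9
```

{"method": "jog_arm", "body": {"ticks": [[0,0,0,0,1.3],[0,0,0,0,2.6],[0,0,0,0,3.9],[0,0,0,0,5.2],[0,0,0,0,6.5],[0,0,0,0,7.8],[0,0,0,0,9.1],[0,0,0,0,10.4],[0,0,0,0,11.6],[0,0,0,0,12.6]]}}

```text
time_s: 18.35
eef_pos: [454.7, -55.3, 127.6]
ee_rot: [1.897, 2.502, 0.0]
ft_force: [-2.5, -2.2, 6.1]
grip_width: 12.0
grasp_force: 98.2
```

```bash
python3 -c "
from h import *
s=r.read_state();print(s['wrist_torque'],R.from_rotvec(s['ee_rot']).as_matrix()[:,1])"
```

```text
[-0.25337725  0.64542504  0.20456027] [0.96287634 0.26994068 0.00108753]
```

To row units: 0.08 rad is 0.8.

{"method": "jog_arm", "body": {"ticks": [[0,0,0,0,0.4],[0,0,0,0,0.8],[0,0,0,0,0.8],[0,0,0,0,0.8]]}}

```text
time_s: 18.75
eef_pos: [454.7, -55.3, 127.6]
ee_rot: [1.989, 2.429, 0.0]
ft_force: [-4.1, -1.9, 7.7]
grip_width: 11.8
grasp_force: 98.3
```

```bash
python3 -c "
from h import *
s=r.read_state();print(s['wrist_torque'],R.from_rotvec(s['ee_rot']).as_matrix()[:,1])"
```

```text
[-0.31218758  0.7697516   0.36399483] [0.98036913 0.19716751 0.00115748]
```

{"method": "jog_arm", "body": {"ticks": [[30,0,0,0,0],[30,0,0,0,0],[30,0,0,-3,0],[30,0,0,-7,0],[30,0,0,-12,0],[30,0,0,-16,0],[30,0,0,-16,0],[30,0,0,-16,0]]}}

```text
time_s: 19.55
eef_pos: [454.8, -55.0, 287.3]
ee_rot: [1.99, 2.428, 0.002]
ft_force: [0.1, -0.0, -0.6]
grip_width: 29.9
grasp_force: 0.0
```

```bash
python3 -c "
from h import *
save('wrist','w7',(160,90,560,390),2);c=load('w7');togo((450,236,260),(.998,.06,0))
print(proj(c,[[454.5,-54.8,172]]))"
```

```text
d [286.2  53.2  26.1] turn 0.138 j7 0.12
[[321.73895669 226.83801823]]
```

View pics/w7.png

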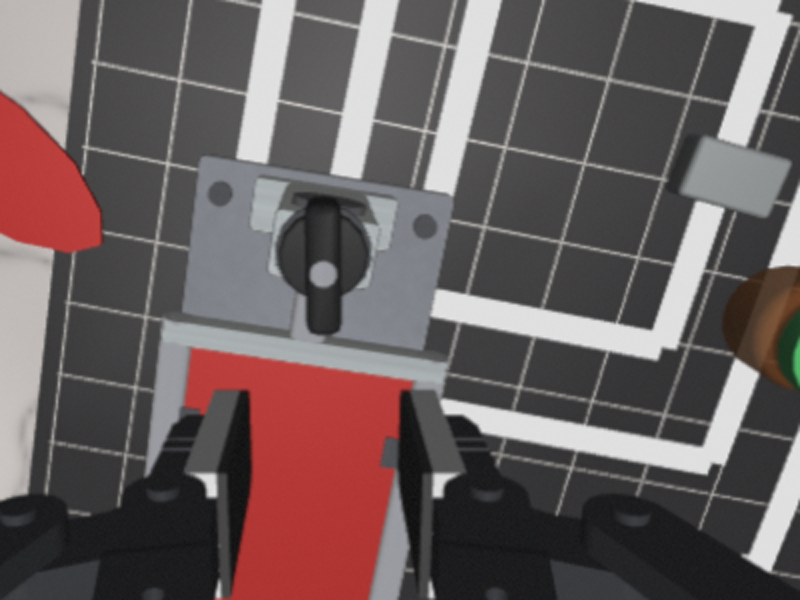

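The knob is back at the tight end and the panel lies level with the rubber up. Next is the box, where I segment the rod in code.

To row units: 236 mm is 23.6, 53 mm is 5.3, 0.138 rad is 1.38.

{"method": "jog_arm", "body": {"ticks": [[40,4.5,0.9,0,0.7],[40,9,1.8,0,1.38],[40,13.5,2.7,0,1.38],[40,18,3.6,0,1.38],[40,22.5,4.5,0,1.38],[40,23.6,5,0,1.38],[40,23.6,5.3,0,1.38],[40,23.6,5.3,0,1.38],[40,23.6,5.3,0,1.38]]}}

```text
time_s: 20.5
eef_pos: [460.0, 184.9, 285.7]
ee_rot: [-2.157, -2.284, 0.003]
ft_force: [0.7, -1.4, 0.1]
grip_width: 40.2
grasp_force: 0.0
```

Create rod.py:
```python
from h import *
import sys
n=sys.argv[1]; save('wrist',n); c=load(n); im=np.load(f'pics/{n}.npz')['im']
hsv=cv2.cvtColor(im,cv2.COLOR_RGB2HSV)
q=proj(c,[[449,236,100]])[0]; print('pred',q)
m=((hsv[:,:,1]<60)&(hsv[:,:,2]>70)).astype(np.uint8)
k,l,st,ce=cv2.connectedComponentsWithStats(m)
for i in range(1,k):
    if st[i,4]>300 and np.linalg.norm(ce[i]-q)<90:
        p=np.argwhere(l==i)[:,::-1].astype(np.float32);print(i,st[i],ce[i].round(1),cv2.minAreaRect(p))
```

```bash
python3 rod.py w8
```

```text
pred [313.80602212 153.32391095]
2 [  189     0   201   415 35336] [270.  198.3] ((269.092041015625, 206.98033142089844), (434.2406311035156, 176.31361389160156), 80.8033447265625)
40 [ 307   82   14  140 1711] [313.7 150.5] ((313.79425048828125, 151.48226928710938), (139.05543518066406, 12.587860107421875), 89.21517944335938)
```

To row units: 50 mm is 5, 80 mm is 8.

{"method": "jog_arm", "body": {"ticks": [[40,5,0,3,0],[40,8,0,6,0],[40,8,0,6,0],[40,8,0,6,0]]}}

```text
time_s: 20.95
eef_pos: [454.6, 266.0, 225.6]
ee_rot: [-2.153, -2.287, 0.003]
ft_force: [0.6, -0.7, 0.3]
grip_width: 39.8
grasp_force: 0.0
```

```bash
python3 rod.py w9
```

```text
pred [313.64343725 259.62878071]
74 [ 306  188   15  145 1990] [313.5 258.4] ((313.0, 260.0), (144.0, 14.0), 90.0)
```

Run:
```python
from h import *
a=load('w8');b=load('w9')
def ends(n):
    im=np.load(f'pics/{n}.npz')['im'];hsv=cv2.cvtColor(im,cv2.COLOR_RGB2HSV)
    m=((hsv[:,:,1]<60)&(hsv[:,:,2]>70)).astype(np.uint8);k,l,st,ce=cv2.connectedComponentsWithStats(m)
    i=min(range(1,k),key=lambda i:abs(ce[i][0]-313.6)+ (999 if not 1500<st[i,4]<2500 else 0))
    ys,xs=np.where(l==i);y0,y1=ys.min(),ys.max();return (xs[ys<y0+6].mean(),y0),(xs[ys>y1-6].mean(),y1+1)
A=ends('w8');B=ends('w9');print(A,B)
P=[tri([(a,A[i]),(b,B[i])]) for i in(0,1)];print(P);t=cam('top')
print(tri([(a,np.mean(A,0)),(b,np.mean(B,0)),(t,(207,294))]))
d=P[0][0]-P[1][0];print(np.linalg.norm(d),d/np.linalg.norm(d))
m=(P[0][0]+P[1][0])/2;print(m)
togo((m[0],m[1],105-0),(d[1],-d[0],0))
```

```text
((np.float64(313.0), np.int64(82)), (np.float64(314.2352941176471), np.int64(222))) ((np.float64(313.0), np.int64(188)), (np.float64(314.0), np.int64(333)))
[(array([445.43506802, 294.87370574, 106.32577342]), [0.0, 0.0]), (array([452.80406751, 174.09467442, 107.43843301]), [0.0, 0.0])]
(array([448.84570483, 235.67937762,  99.08663537]), [1.4, 0.7, 0.8])
121.00873757911516 [-0.06089642  0.99810174 -0.00919487]
[449.11956777 234.48419008 106.88210321]
d [-30.5  -8.1 121.4] turn -0.002 j7 -0.82
```

To row units: 156 mm is 15.6, 110 mm is 11.

{"method": "jog_arm", "body": {"ticks": [[40,-3.05,-0.81,3,0],[40,-3.05,-0.81,7,0],[40,-3.05,-0.81,11,0],[40,-3.05,-0.81,14,0],[40,-3.05,-0.81,15.6,0],[40,-3.05,-0.81,15.6,0],[0,-3.05,-0.81,15.6,0],[0,-3.05,-0.81,15.6,0],[0,-3.05,-0.81,15.6,0]], "force": 60}}

```text
time_s: 21.9
eef_pos: [449.8, 235.7, 72.2]
ee_rot: [2.154, 2.285, 0.003]
ft_force: [-2.0, -2.2, 7.4]
grip_width: 8.8
grasp_force: 58.6
```

```bash
python3 -c "
from h import *
s=r.read_state();print(s['eef_pos'],s['ft_force'],R.from_rotvec(s['ee_rot']).as_matrix().round(3).tolist(),s['joints'].round(2))"
```

```text
[449.75589754 235.71670759  72.16290549] [-2.04814753 -2.20886573  7.3843888 ] [[-0.059, 0.998, 0.002], [0.998, 0.059, 0.0], [0.0, 0.002, -1.0]] [-0.11  0.49 -0.64  1.97  0.41  0.8  -0.92]
```

To row units: -91.5 mm is -9.15, -75 mm is -7.5.

{"method": "jog_arm", "body": {"ticks": [[0,0.25,0,-0.7,0],[0,0,0.5,-1.4,0],[0,0,1.2,-2.8,0],[0,0,1.9,-4.1,0],[0,0,2.8,-5.3,0],[0,0,3.9,-6.5,0],[0,0,5,-7.5,0],[0,0,6.2,-8.4,0],[0,0,7.5,-9.15,0],[0,0,7.5,-9.15,0]], "force": 80}}

```text
time_s: 22.9
eef_pos: [521.7, 240.1, 165.9]
ee_rot: [-2.153, -2.287, 0.005]
ft_force: [-20.6, -10.3, 34.4]
grip_width: 8.0
grasp_force: 79.8
```

To row units: 73 mm is 7.3, 42 mm is 4.2.

{"method": "jog_arm", "body": {"ticks": [[0,0,-0.2,-0.4,0],[0,0,1.2,-1,0],[0,0,2.7,-1.5,0],[0,0,4.2,-1.9,0],[0,0,5.8,-2.1,0],[0,0,7.3,-2.15,0],[0,0,7.3,-2.15,0]]}}

```text
time_s: 23.6
eef_pos: [599.8, 245.3, 187.5]
ee_rot: [2.154, 2.284, 0.009]
ft_force: [-2.5, -4.2, 20.1]
grip_width: 7.2
grasp_force: 80.1
```

To row units: 61.7 mm is 6.17, 46.7 mm is 4.67.

{"method": "jog_arm", "body": {"ticks": [[0,0,0,-0.3,0],[0,0,1.6,-0.2,0],[0,0,3.14,0.07,0],[0,0,4.67,0.48,0],[0,0,6.17,1.05,0],[0,0,6.17,1.05,0]]}}

```text
time_s: 24.2
eef_pos: [662.3, 248.9, 175.0]
ee_rot: [2.154, 2.283, 0.011]
ft_force: [0.6, 3.9, 8.2]
grip_width: 7.0
grasp_force: 79.0
```

{"method": "jog_arm", "body": {"ticks": [[0,0,0.7,0.35,0],[0,0,1.4,0.7,0],[0,0,2,1.1,0],[0,0,2,1.1,0],[0,0,2,1.1,0]]}}

```text
time_s: 24.7
eef_pos: [681.4, 250.0, 164.8]
ee_rot: [2.153, 2.283, 0.011]
ft_force: [9.0, -6.6, 5.6]
grip_width: 6.6
grasp_force: 79.9
```

To row units: -171 mm is -17.1, -100 mm is -10.

{"method": "jog_arm", "body": {"ticks": [[17,0,0,0,0],[17,0,0,0,0],[17,0,0,-1.5,0],[17,0,0,-4,0],[17,0,0,-7.5,0],[17,0,0,-10,0],[17,0,-5,-10,0],[17,-2,-10,-10,0],[40,-4,-14.5,-10,0],[40,-6,-17.1,-10,0]]}}

```text
time_s: 25.7
eef_pos: [507.1, 179.4, 262.6]
ee_rot: [-2.151, -2.29, 0.002]
ft_force: [0.7, -0.7, 0.5]
grip_width: 40.0
grasp_force: 0.0
```

{"method": "jog_arm", "body": {"ticks": [[40,0,0,0,0],[40,0,0,0,0],[40,0,0,0,0]]}}

```text
time_s: 26.0
eef_pos: [511.6, 180.0, 262.5]
ee_rot: [-2.154, -2.287, -0.001]
ft_force: [-0.6, 0.1, 0.1]
grip_width: 40.0
grasp_force: 0.0
```

```bash
python3 -c "
from h import *
save('wrist','w10');save('scene','s10')
a=cv2.resize(cv2.imread('pics/w10.png')[:330],(800,412));b=cv2.imread('pics/s10.png')[150:300,120:480];b=cv2.resize(b,(450,188));o=np.zeros((600,800,3),np.uint8);o[:412]=a;o[412:,:450]=b;cv2.imwrite('pics/c10.png',o)"
```

```text
(no output)
```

View pics/c10.png

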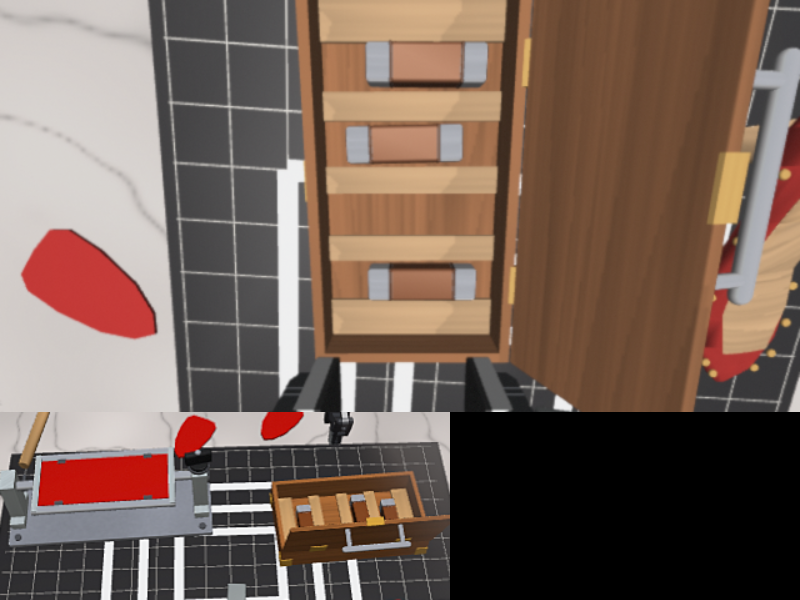

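Three bars are visible, at (427,62), (404,143) and (422,282) in the 1.25x crop, and the slot at y=-29 is empty. The lid is fully back and the panel is level. I locate the bars by their grey ends.

Create bars.py:
```python
from h import *
import sys
from itertools import combinations
def find(n,z=36,ctr=(514,237),half=(74,140),yaw=.06,new=True,camn='wrist',amin=150):
    if new: save(camn,n)
    c=load(n);im=np.load(f'pics/{n}.npz')['im'];hsv=cv2.cvtColor(im,cv2.COLOR_RGB2HSV)
    co,si=np.cos(yaw),np.sin(yaw)
    poly=[[ctr[0]+co*a*half[0]-si*b*half[1],ctr[1]+si*a*half[0]+co*b*half[1],z] for a,b in((1,1),(1,-1),(-1,-1),(-1,1))]
    M=np.zeros(im.shape[:2],np.uint8);cv2.fillPoly(M,[proj(c,poly).astype(np.int32)],1)
    m=((hsv[:,:,1]<75)&(hsv[:,:,2]>95)).astype(np.uint8)&M
    m=cv2.morphologyEx(m,cv2.MORPH_OPEN,np.ones((3,3),np.uint8))
    k,l,st,ce=cv2.connectedComponentsWithStats(m)
    B=[]
    for i in range(1,k):
        if st[i,4]>amin:
            (u,v),_,_=cv2.minAreaRect(np.argwhere(l==i)[:,::-1].astype(np.float32));B.append((np.array([u,v]),st[i]))
    out=[]
    for (a,sa),(b,sb) in combinations(B,2):
        A=onz(c,a,z);D=onz(c,b,z);L=np.linalg.norm(A-D)
        if 62<L<86:
            d=(D-A)*np.sign(D[0]-A[0]);out.append((((A+D)/2).round(1),round(L,1),round(float(np.arctan2(d[1],d[0])),3),((a+b)/2).round(1)))
    return out
if __name__=='__main__':
    for o in find(sys.argv[1],new=len(sys.argv)<3): print(*o)
```

```bash
python3 bars.py w10 x
```

```text
[520.1 326.   36. ] 73.7 0.056 [340.7  49.2]
[513.3 296.9  36. ] 80.8 -0.735 [330.8  81.5]
[506.8 266.9  36. ] 73.3 0.079 [322.8 114.8]
[528.6 154.5  36. ] 73.0 0.06 [336.8 227. ]
```

{"method": "jog_arm", "body": {"ticks": [[40,4,0,1,0],[40,6,0,4,0],[40,6,0,4,0],[40,6,0,4,0]]}}

```text
time_s: 26.5
eef_pos: [507.2, 239.9, 221.1]
ee_rot: [-2.151, -2.288, 0.003]
ft_force: [-0.0, -0.1, 1.2]
grip_width: 40.3
grasp_force: 0.0
```

```bash
python3 bars.py w11
```

Run:
```python
from bars import *
a=find('w10',new=False);b=find('w11',new=False)
for o in a:
    for q in b:
        if np.linalg.norm(o[0]-q[0])<25: print(o[0],tri([(load('w10'),o[3]),(load('w11'),q[3])]))
```

```text
[520.2 326.4  36. ] 73.4 0.049 [343.8 114. ]
[513.6 297.8  36. ] 80.5 -0.727 [333.2 146.2]
[507.2 268.1  36. ] 73.3 0.08 [324.8 179.8]
[533.8 147.7  36. ] 84.1 -0.143 [343.3 301.4]
[520.1 326.   36. ] (array([520.31216776, 326.56033233,  33.3407972 ]), [0.1, 0.1])
[513.3 296.9  36. ] (array([512.93266892, 298.33030216,  29.78300032]), [0.1, 0.1])
[506.8 266.9  36. ] (array([507.10626464, 267.23798245,  28.64933635]), [0.2, 0.2])
[528.6 154.5  36. ] (array([528.68523525, 162.82005289,  69.74784042]), [1.9, 1.9])
```

To row units: -0.9 rad is -9.

{"method": "jog_arm", "body": {"ticks": [[40,0,0,0,-1.5],[40,0,0,0,-3],[40,0,0,0,-4.5],[40,0,0,0,-6],[40,0,0,0,-7.5],[40,0,0,0,-9],[40,0,0,0,-10.5],[40,0,0,0,-12],[40,0,0,0,-13.5],[40,0,0,0,-15]]}}

```text
time_s: 27.55
eef_pos: [508.6, 238.3, 222.9]
ee_rot: [0.011, 3.14, -0.0]
ft_force: [0.8, 0.4, 0.3]
grip_width: 40.0
grasp_force: 0.0
```

{"method": "jog_arm", "body": {"ticks": [[42,0,0,0,-0.7],[42,0,0,0,-0.7],[42,0,0,0,-0.7]]}}

```text
time_s: 27.85
eef_pos: [508.1, 238.6, 222.4]
ee_rot: [-0.087, 3.14, 0.0]
ft_force: [-0.4, 0.2, -0.4]
grip_width: 41.8
grasp_force: 0.0
```

```bash
python3 -c "
from h import *
togo((520,326,-6),(-.056,.998,0))"; python3 bars.py w12
```

```text
d [-16.5  86.6 228.4] turn -0.001 j7 0.64
[476.7 295.   36. ] 64.3 1.365 [383.8 179. ]
[506.9 266.6  36. ] 73.6 0.083 [350.8 208.4]
[528.7 154.3  36. ] 73.5 0.063 [231.8 224.5]
[513.4 298.1  36. ] 82.8 -0.756 [384.  217.4]
[519.8 328.7  36. ] 73.1 0.062 [414.8 225.2]
[549.9 300.3  36. ] 62.6 1.367 [381.8 254.7]
```

{"method": "jog_arm", "body": {"ticks": [[42,-0.8,4.4,4,0],[42,-1.65,8.75,8,0],[42,-1.65,8.75,12,0],[42,-1.65,8.75,16,0],[42,-1.65,8.75,19.5,0],[42,-1.65,8.75,21.5,0],[42,-1.65,8.75,22.2,0],[42,-1.65,8.75,22.2,0]]}}

```text
time_s: 28.7
eef_pos: [518.7, 327.3, -0.5]
ee_rot: [0.091, -3.14, 0.001]
ft_force: [1.0, 0.1, 0.1]
grip_width: 42.1
grasp_force: 0.0
```

{"method": "jog_arm", "body": {"ticks": [[42,0,0,0.3,0],[42,0,0,0.6,0],[42,0,0,0.6,0],[0,0,0,0.6,0],[0,0,0,0.6,0],[0,0,0,0.6,0]], "force": 80}}

```text
time_s: 29.3
eef_pos: [519.1, 328.1, -5.1]
ee_rot: [-0.093, 3.139, 0.001]
ft_force: [-1.1, -0.4, 6.0]
grip_width: 26.1
grasp_force: 80.5
```

To row units: -70 mm is -7, -200 mm is -20.

{"method": "jog_arm", "body": {"ticks": [[0,0,0,-3,0],[0,0,0,-7,0],[0,0,0,-11,0],[0,0,0,-15,0],[0,0,0,-20,0],[0,0,0,-20,0]]}}

```text
time_s: 29.9
eef_pos: [520.2, 330.6, 200.5]
ee_rot: [-0.093, 3.133, 0.009]
ft_force: [0.2, 2.1, -4.5]
grip_width: 26.2
grasp_force: 80.5
```

Create pan.py:
```python
from h import *
for n,f in(('scene','p_s'),('top','p_t')):
    save(n,f);c=load(f);im=np.load(f'pics/{f}.npz')['im'];hsv=cv2.cvtColor(im,cv2.COLOR_RGB2HSV)
    q=proj(c,[[461,-240,109]])[0]
    m=((hsv[:,:,1]>130)&((hsv[:,:,0]<10)|(hsv[:,:,0]>170))&(hsv[:,:,2]>80)).astype(np.uint8)
    k,l,st,ce=cv2.connectedComponentsWithStats(m);i=l[int(q[1]),int(q[0])]
    ct=cv2.findContours((l==i).astype(np.uint8),0,1)[0][0][:,0].astype(float)
    P=np.array([onz(c,p,109)[:2] for p in ct]).astype(np.float32);print(n,st[i],cv2.minAreaRect(P))
```

```bash
python3 pan.py; python3 bars.py w13|head -0; python3 -c "
from h import *
s=r.read_state();print(s['eef_pos'],s['grip_width'],s['grasp_force'])"
```

```text
scene [ 150  183  105   42 3550] ((463.2182312011719, -239.92822265625), (108.21249389648438, 249.0512237548828), 1.916235327720642)
top [ 402  258  135   64 7664] ((460.37213134765625, -240.93316650390625), (107.59738159179688, 249.19268798828125), 2.125013589859009)
[518.33039706 326.46119835 192.58084613] 26.254599583485586 80.43614745140076Exception ignored on flushing sys.stdout:
BrokenPipeError: [Errno 32] Broken pipe
```

```bash
python3 -c "
from h import *
togo((463.4,-315.4,200),(-.035,.999,0))"
```

```text
d [  92.6 -637.5   -6.1] turn 0.024 j7 0.51
```

{"method": "jog_arm", "body": {"ticks": [[0,0.4,-3,-0.8,0],[0,1.1,-7.5,-0.8,0],[0,1.8,-12,-0.8,0],[0,2.5,-16.5,-0.8,0.1],[0,3.1,-21,-0.8,0.1],[0,3.8,-25.5,-0.8,0.2],[0,4.5,-30,-0.8,0.24],[0,5.2,-34.5,-0.8,0.24],[0,5.7,-38,-0.8,0.24],[0,6,-40,-0.8,0.24]], "force": 100}}

```text
time_s: 31.05
eef_pos: [480.1, -79.7, 199.3]
ee_rot: [0.048, -3.136, 0.001]
ft_force: [0.6, 0.2, -5.4]
grip_width: 25.6
grasp_force: 105.2
```

{"method": "jog_arm", "body": {"ticks": [[0,0.6,-4,0,0],[0,1.3,-8.5,0,0],[0,2,-13,0,0],[0,2.6,-17,0,0],[0,3.1,-21,0,0],[0,3.3,-23,0,0],[0,3.3,-23.7,0,0],[0,3.3,-23.7,0,0],[0,3.3,-23.7,0,0]]}}

```text
time_s: 31.95
eef_pos: [457.6, -311.5, 201.1]
ee_rot: [0.058, -3.14, -0.003]
ft_force: [0.5, -0.1, -5.6]
grip_width: 25.8
grasp_force: 105.1
```

```bash
python3 -c "
from h import *
togo((463.4,-315.4,100),(-.035,.999,0))"
```

```text
d [ -5.8  -4.3 101. ] turn 0.002 j7 1.63
```

To row units: 98 mm is 9.8, 94 mm is 9.4.

{"method": "jog_arm", "body": {"ticks": [[0,-0.6,-0.4,2.5,0],[0,-0.6,-0.4,5.5,0],[0,-0.6,-0.4,8,0],[0,-0.6,-0.4,9.4,0],[0,-0.6,-0.4,9.8,0],[0,-0.6,-0.4,9.8,0],[0,-0.6,-0.4,9.8,0]]}}

```text
time_s: 32.65
eef_pos: [464.9, -316.9, 105.2]
ee_rot: [-0.056, 3.139, -0.001]
ft_force: [0.4, -0.6, -5.0]
grip_width: 25.5
grasp_force: 105.0
```

{"method": "jog_arm", "body": {"ticks": [[0,0,0,0.2,0],[0,0,0,0.4,0],[0,0,0,0.4,0],[0,0,0,0.4,0]]}}

```text
time_s: 33.05
eef_pos: [463.9, -317.2, 100.0]
ee_rot: [-0.055, 3.141, -0.0]
ft_force: [-0.4, 0.3, -6.2]
grip_width: 25.5
grasp_force: 105.0
```

To row units: 3 mm is 0.3, 1.5 mm is 0.15.

{"method": "jog_arm", "body": {"ticks": [[0,0,0,0.15,0],[0,0,0,0.3,0],[0,0,0,0.3,0],[0,0,0,0.3,0]]}}

```text
time_s: 33.45
eef_pos: [463.9, -317.0, 96.8]
ee_rot: [0.055, -3.141, -0.0]
ft_force: [-0.0, -0.7, -5.2]
grip_width: 25.8
grasp_force: 105.0
```

{"method": "jog_arm", "body": {"ticks": [[0,0,0,0.1,0],[0,0,0,0.2,0],[0,0,0,0.2,0],[0,0,0,0.2,0]]}}

```text
time_s: 33.85
eef_pos: [464.1, -317.1, 96.0]
ee_rot: [-0.055, 3.141, -0.002]
ft_force: [-3.8, 1.4, 7.1]
grip_width: 25.3
grasp_force: 106.8
```

To row units: 232 mm is 23.2, 184 mm is 18.4.

{"method": "jog_arm", "body": {"ticks": [[42,0,0,0,0],[42,0,0,0,0],[42,0,0,-1,0],[42,0,0,-5,0],[42,0,0,-10,0],[42,-0.2,4,-12,0],[42,-0.4,8.8,-12.5,0],[42,-0.6,13.6,-12.5,0],[42,-0.8,18.4,-12.5,0],[42,-1,23.2,-12.5,0]]}}

```text
time_s: 34.85
eef_pos: [465.8, -82.9, 220.9]
ee_rot: [-0.055, 3.14, -0.001]
ft_force: [1.3, 0.6, -0.3]
grip_width: 41.8
grasp_force: 0.0
```

{"method": "jog_arm", "body": {"ticks": [[42,-0.2,4.8,0,0],[42,-0.4,9.6,0,0],[42,-0.6,14.4,0,0],[42,-0.8,19.2,0,0],[42,-1,24,0,0],[42,-1.2,28.5,0,0],[42,-1.4,31.5,0,0],[42,-1.5,32.6,0,0],[42,-1.5,32.6,0,0],[42,-1.5,32.6,0,0]]}}

```text
time_s: 35.85
eef_pos: [469.5, 240.3, 219.9]
ee_rot: [0.054, -3.141, 0.001]
ft_force: [0.6, -1.0, 0.7]
grip_width: 42.2
grasp_force: 0.0
```

```bash
python3 bars.py w14; python3 -c "
from h import *
print(r.read_state()['joints'][6]);togo((507,267,-6),(-.08,.997,0))"
```

```text
[507.2 266.8  36. ] 73.0 0.076 [347.4 248.2]
[528.4 153.8  36. ] 72.6 0.045 [230.7 265.2]
0.5979355667586754
d [-38.2  26.3 225.8] turn -0.047 j7 0.6
```

To row units: 217 mm is 21.7, 208 mm is 20.8, -0.045 rad is -0.45.

{"method": "jog_arm", "body": {"ticks": [[42,-2,1.3,3,-0.4],[42,-3.8,2.6,6,-0.45],[42,-3.8,2.6,10,-0.45],[42,-3.8,2.6,14,-0.45],[42,-3.8,2.6,18,-0.45],[42,-3.8,2.6,20.8,-0.45],[42,-3.8,2.6,21.7,-0.45],[42,-3.8,2.6,21.7,-0.45]]}}

```text
time_s: 36.7
eef_pos: [506.4, 267.1, 2.3]
ee_rot: [0.123, -3.138, 0.002]
ft_force: [0.7, 0.1, 0.2]
grip_width: 42.3
grasp_force: 0.0
```

{"method": "jog_arm", "body": {"ticks": [[42,0,0,0.3,0],[42,0,0,0.7,0],[42,0,0,0.8,0],[0,0,0,0.8,0],[0,0,0,0.8,0],[0,0,0,0.8,0]], "force": 100}}

```text
time_s: 37.3
eef_pos: [506.8, 268.1, -4.2]
ee_rot: [-0.125, 3.138, -0.002]
ft_force: [-1.0, -3.0, 8.5]
grip_width: 25.7
grasp_force: 99.3
```

{"method": "jog_arm", "body": {"ticks": [[0,0,0,-3,0],[0,0,0,-7,0],[0,0,0,-11,0],[0,0,0,-15,0],[0,0,0,-20,0],[0,0,0,-21,0],[0,0,0,-21,0],[0,0,0,-21,0]]}}

```text
time_s: 38.1
eef_pos: [505.8, 267.6, 203.1]
ee_rot: [0.125, -3.137, 0.003]
ft_force: [0.7, -0.9, -5.4]
grip_width: 25.5
grasp_force: 100.7
```

```bash
python3 -c "
from h import *
togo((460.6,-240.4,205),(-.035,.999,0))"
```

```text
d [  85.6 -502.8   -0.7] turn 0.045 j7 0.61
```

To row units: -317 mm is -31.7, -35 mm is -3.5, 0.045 rad is 0.45.

{"method": "jog_arm", "body": {"ticks": [[0,0.6,-3.5,0,0.2],[0,1.4,-8.2,0,0.4],[0,2.2,-12.9,0,0.45],[0,3,-17.6,0,0.45],[0,3.8,-22.3,0,0.45],[0,4.6,-27,0,0.45],[0,5.4,-31.7,0,0.45],[0,6.2,-36.4,0,0.45],[0,6.9,-40.5,0,0.45],[0,7.6,-44.5,0,0.45]], "force": 100}}

```text
time_s: 39.1
eef_pos: [464.1, -183.1, 202.6]
ee_rot: [0.054, -3.138, -0.002]
ft_force: [2.1, -0.0, -5.0]
grip_width: 25.9
grasp_force: 100.8
```

{"method": "jog_arm", "body": {"ticks": [[0,0.5,-3,0,0],[0,0.9,-5,0,0],[0,0.96,-5.8,0,0],[0,0.96,-5.8,0,0],[0,0.96,-5.8,0,0]]}}

```text
time_s: 39.6
eef_pos: [458.5, -237.6, 204.2]
ee_rot: [0.058, -3.14, -0.002]
ft_force: [-1.0, 0.1, -5.1]
grip_width: 25.5
grasp_force: 100.8
```

```bash
python3 -c "
from h import *
togo((460.6,-240.4,98),(-.035,.999,0))"
```

```text
d [ -2.   -3.1 106.2] turn 0.002 j7 1.52
```

{"method": "jog_arm", "body": {"ticks": [[0,-0.2,-0.3,3,0],[0,-0.2,-0.3,6,0],[0,-0.2,-0.3,8.5,0],[0,-0.2,-0.3,9.9,0],[0,-0.2,-0.3,10.3,0],[0,-0.2,-0.3,10.3,0],[0,-0.2,-0.3,10.3,0]]}}

```text
time_s: 40.3
eef_pos: [461.8, -241.9, 103.1]
ee_rot: [-0.056, 3.139, -0.001]
ft_force: [-0.6, 0.4, -5.5]
grip_width: 25.7
grasp_force: 100.6
```

{"method": "jog_arm", "body": {"ticks": [[0,0,0,0.15,0],[0,0,0,0.3,0],[0,0,0,0.4,0],[0,0,0,0.4,0]]}}

```text
time_s: 40.7
eef_pos: [460.7, -242.2, 97.9]
ee_rot: [-0.055, 3.141, -0.0]
ft_force: [-0.2, -1.0, -5.8]
grip_width: 25.3
grasp_force: 100.6
```

{"method": "jog_arm", "body": {"ticks": [[0,0,0,0.1,0],[0,0,0,0.18,0],[0,0,0,0.18,0],[0,0,0,0.18,0]]}}

```text
time_s: 41.1
eef_pos: [460.9, -242.2, 96.8]
ee_rot: [-0.055, 3.141, -0.001]
ft_force: [-4.2, 0.9, 5.6]
grip_width: 25.5
grasp_force: 102.1
```

To row units: 232 mm is 23.2, 184 mm is 18.4.

{"method": "jog_arm", "body": {"ticks": [[42,0,0,0,0],[42,0,0,0,0],[42,0,0,-1,0],[42,0,0,-5,0],[42,0,0,-10,0],[42,0,4,-12.3,0],[42,0,8.8,-12.3,0],[42,0,13.6,-12.3,0],[42,0,18.4,-12.3,0],[42,0,23.2,-12.3,0]]}}

```text
time_s: 42.1
eef_pos: [452.5, -8.3, 220.1]
ee_rot: [-0.055, 3.14, -0.001]
ft_force: [1.7, 0.6, 1.3]
grip_width: 42.0
grasp_force: 0.0
```

{"method": "jog_arm", "body": {"ticks": [[42,0,4.8,0,0],[42,0,9.6,0,0],[42,0,14.4,0,0],[42,0,18,0,0],[42,0,20,0,0],[42,0,20,0,0],[42,0,20,0,0],[42,0,20,0,0]]}}

```text
time_s: 42.9
eef_pos: [445.9, 188.5, 219.2]
ee_rot: [-0.053, 3.141, -0.001]
ft_force: [0.9, -0.3, -0.7]
grip_width: 42.1
grasp_force: 0.0
```

```bash
python3 bars.py w15; python3 -c "
from h import *
togo((528,153.6,-6),(-.055,.998,0))"
```

```text
[528.7 154.2  36. ] 73.8 0.062 [284. 290.]
d [-80.9 -37.2 225.2] turn -0.022 j7 0.69
```

{"method": "jog_arm", "body": {"ticks": [[42,-4,-1.8,2,-0.2],[42,-8.05,-3.65,5,-0.25],[42,-8.05,-3.65,9,-0.25],[42,-8.05,-3.65,13,-0.25],[42,-8.05,-3.65,17,-0.25],[42,-8.05,-3.65,20.5,-0.25],[42,-8.05,-3.65,21.7,-0.25],[42,-8.05,-3.65,21.7,-0.25]]}}

```text
time_s: 43.75
eef_pos: [526.6, 154.7, 1.0]
ee_rot: [0.093, -3.138, 0.002]
ft_force: [0.3, 0.7, 2.0]
grip_width: 42.1
grasp_force: 0.0
```

{"method": "jog_arm", "body": {"ticks": [[42,0,0,0.3,0],[42,0,0,0.7,0],[42,0,0,0.8,0],[0,0,0,0.8,0],[0,0,0,0.8,0],[0,0,0,0.8,0]], "force": 100}}

```text
time_s: 44.35
eef_pos: [527.9, 155.2, -4.8]
ee_rot: [-0.093, 3.139, -0.003]
ft_force: [-1.2, -3.9, 9.6]
grip_width: 25.6
grasp_force: 99.0
```

{"method": "jog_arm", "body": {"ticks": [[0,0,0,-3,0],[0,0,0,-7,0],[0,0,0,-11,0],[0,0,0,-15,0],[0,0,0,-20,0],[0,0,0,-21,0],[0,0,0,-21,0],[0,0,0,-21,0]]}}

```text
time_s: 45.15
eef_pos: [526.5, 154.9, 202.4]
ee_rot: [0.094, -3.138, 0.003]
ft_force: [-0.9, -0.2, -6.1]
grip_width: 25.8
grasp_force: 101.0
```

```bash
python3 -c "
from h import *
togo((458.6,-165.5,205),(-.035,.999,0))"
```

```text
d [  86.9 -315.8   -1.9] turn 0.025 j7 0.79
```

{"method": "jog_arm", "body": {"ticks": [[0,1,-3.5,-0.3,0.2],[0,2.3,-8.2,-0.3,0.25],[0,3.6,-12.9,-0.3,0.25],[0,4.9,-17.6,-0.3,0.25],[0,6.2,-22.3,-0.3,0.25],[0,7.4,-27,-0.3,0.25],[0,8.4,-30.5,-0.3,0.25],[0,8.7,-31.6,-0.3,0.25],[0,8.7,-31.6,-0.3,0.25],[0,8.7,-31.6,-0.3,0.25]], "force": 100}}

```text
time_s: 46.15
eef_pos: [458.8, -163.6, 205.9]
ee_rot: [0.056, -3.139, -0.003]
ft_force: [0.6, 0.5, -5.7]
grip_width: 25.5
grasp_force: 101.1
```

```bash
python3 -c "
from h import *
togo((459,-165.5,98),(-.035,.999,0))"
```

```text
d [ -0.3  -2.  107.9] turn 0.001 j7 1.41
```

To row units: 104 mm is 10.4, 100 mm is 10.

{"method": "jog_arm", "body": {"ticks": [[0,0,-0.2,3,0],[0,0,-0.2,6,0],[0,0,-0.2,8.5,0],[0,0,-0.2,10,0],[0,0,-0.2,10.4,0],[0,0,-0.2,10.4,0],[0,0,-0.2,10.4,0]]}}

```text
time_s: 46.85
eef_pos: [460.5, -166.3, 104.1]
ee_rot: [-0.056, 3.14, -0.0]
ft_force: [1.2, -0.3, -4.7]
grip_width: 25.6
grasp_force: 100.9
```

{"method": "jog_arm", "body": {"ticks": [[0,0,0,0.15,0],[0,0,0,0.3,0],[0,0,0,0.4,0],[0,0,0,0.4,0]]}}

```text
time_s: 47.25
eef_pos: [459.5, -166.8, 99.1]
ee_rot: [0.055, -3.141, 0.0]
ft_force: [0.6, -0.9, -5.3]
grip_width: 25.4
grasp_force: 100.9
```

{"method": "jog_arm", "body": {"ticks": [[0,0,0,0.1,0],[0,0,0,0.18,0],[0,0,0,0.18,0],[0,0,0,0.18,0]]}}

```text
time_s: 47.65
eef_pos: [459.5, -166.6, 97.3]
ee_rot: [0.055, -3.141, -0.0]
ft_force: [-0.5, -0.4, -5.0]
grip_width: 25.5
grasp_force: 100.9
```

To row units: 1.8 mm is 0.18, 1 mm is 0.1.

{"method": "jog_arm", "body": {"ticks": [[0,0,0,0.1,0],[0,0,0,0.18,0],[0,0,0,0.18,0],[0,0,0,0.18,0]]}}

```text
time_s: 48.05
eef_pos: [459.7, -166.7, 96.1]
ee_rot: [-0.055, 3.141, -0.001]
ft_force: [-3.7, 0.2, 6.3]
grip_width: 25.9
grasp_force: 102.4
```

{"method": "jog_arm", "body": {"ticks": [[42,0,0,0,0],[42,0,0,0,0],[42,0,0,-1,0],[42,0,0,-5,0],[42,0,0,-10,0],[42,0,0,-14,0],[42,3.5,4,-16,0],[42,7,8.8,-16,0],[42,7,13.6,-16,0],[42,7,15,-16,0]]}}

```text
time_s: 49.05
eef_pos: [383.0, -15.9, 256.4]
ee_rot: [-0.058, 3.14, -0.004]
ft_force: [0.1, -0.4, 0.0]
grip_width: 41.6
grasp_force: 0.0
```

```bash
python3 -c "
from h import *
save('wrist','w16');save('top','t16');save('scene','s16')
a=cv2.imread('pics/s16.png')[140:340,110:510];b=cv2.imread('pics/t16.png')[130:340,120:600]
o=np.zeros((600,800,3),np.uint8);o[:340]=cv2.resize(a,(800,400))[:340];o[340:]=cv2.resize(b,(800,350))[90:];o[340:]=cv2.resize(b[50:],(800,267))[:260];cv2.imwrite('pics/c16.png',o)"; python3 pan.py
```

```text
scene [     0      0    640    480 300989] ((357.9332275390625, 80.6595458984375), (2260.196044921875, 1597.745849609375), 88.51741790771484)
top [     0      0    640    480 297218] ((564.9851684570312, 2.59130859375), (981.0477905273438, 1351.4549560546875), 1.7983468770980835)
```

View pics/c16.png

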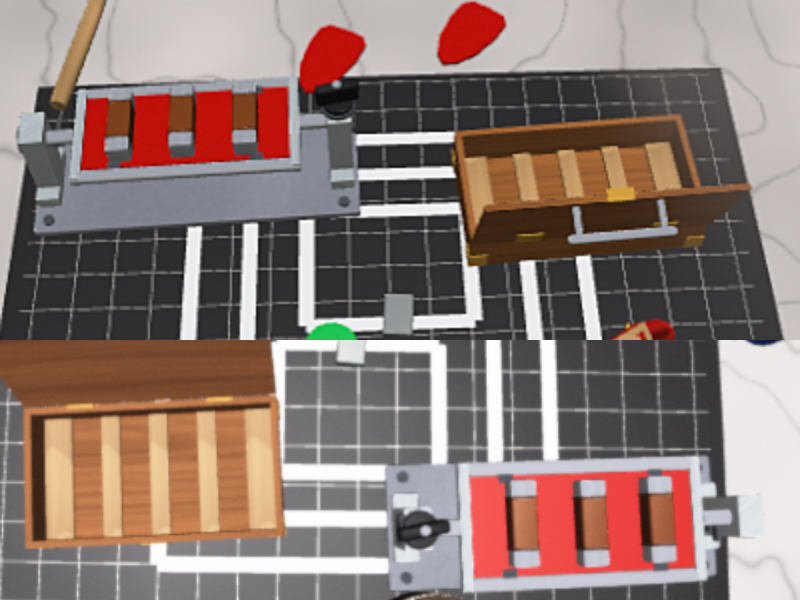

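The box is empty and the lid is back. The three bars lie on the red panel at (523,523), (591,523) and (658,523) in the lower crop, and the knob is crosswise. I check their x margins numerically before handing in.

Run:
```python
from bars import *
for n in('t16','s16'):
    for o in find(n,z=137,ctr=(461.8,-240.4),half=(49,115),yaw=.035,new=False,amin=25): print(n,o[0],o[1],o[2], 'offset from axis',round(float((o[0][0]-461.8)+.035*(o[0][1]+240.4)),1))
t=load('t16');im=np.load('pics/t16.npz')['im']
q=proj(t,[[739.7,-66.6,70]])[0].astype(int);print('jar px',q,im[q[1],q[0]])
```

```text
t16 [ 500.3 -277.1  137. ] 75.7 -1.486 offset from axis 37.2
t16 [ 465.4 -316.   137. ] 76.2 0.031 offset from axis 1.0
t16 [ 497.  -201.8  137. ] 75.1 -1.567 offset from axis 36.6
t16 [ 460.4 -165.5  137. ] 72.9 0.035 offset from axis 1.2
t16 [ 460.8 -240.8  137. ] 72.7 0.041 offset from axis -1.0
t16 [ 425.9 -279.7  137. ] 74.9 -1.532 offset from axis -37.3
t16 [ 424.2 -204.5  137. ] 75.5 -1.565 offset from axis -36.3
s16 [ 462.3 -240.8  137. ] 77.4 0.016 offset from axis 0.5
s16 [ 499.7 -202.6  137. ] 75.2 -1.535 offset from axis 39.2
s16 [ 502.3 -277.3  137. ] 74.4 -1.535 offset from axis 39.2
jar px [370 143] [118 243 155]
```

All the bars are within about 1 mm of the panel's axis, lying flat, and the jar is still standing.

```bash
python3 -c "
from station import r
print(r.close_job())"
```

```text
the job is handed in; nothing more can be done
None
```

The job is handed in: the panel is level with the rubber up and the knob is tight, the lid is open on its stop, all three press bars lie flat on the panel, and the cement jar is still standing.

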